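# Start up the sander station

## Robot

A 7-joint arm with a two-finger parallel gripper is mounted at the origin on a cart in front of the work surface, level with it; the furniture and walls round the work are solid. World frame = base frame: x ahead of the robot, y to its left, z up, the work surface at z = 0. Lengths are in m, angles in degrees, forces in N, time in s.
With the tool pointing down it reaches from about 0.35 to 0.9 m from the base axis. Payload 8.1 kg.
Tool frame: the origin (TCP) lies midway between the tips of the shut fingers; the grasp point (between the pads) lies 19 mm behind it (arm.grip_point_offset is the distance from the TCP to the grasp point, in m); x points along the fingers, z is the direction in which the jaws open and shut, and the axes are right-handed (so a half turn about x gives the same grasp; the last joint's range is limited). The gripper opens to 85 mm and grips with 20 to 120 N. Pads are 22 mm wide; open, the fingers measure 114 mm over their backs; the gripper's body (76 mm by 85 mm) begins 54 mm behind the grasp point. The pads swing forward as they close: fully open they stand 13 mm farther back than shut.
Start: joints at [-80.535, 24.895, 1.432, 90.138, -0.665, 64.973, -4.303], TCP at [0.165, 0.603, 0.231] pointing down, gripper open.
Joint ranges: [-149.89, 149.89], [-25.12, 119.58], [-72.63, 75.52], [4.76, 147.25], [-75.54, 255.54], [6.69, 114.76], [-157.13, 157.13]. Speed limits (degrees/s): [127.2, 127.2, 172.46, 172.46, 180, 180, 180].

## Interface

Orientations are given as [roll, pitch, yaw] about the fixed x, y, z axes, in that order (R = Rz(yaw) Ry(pitch) Rx(roll)).
In Python, from rig import arm gives the robot as it stands. The module is installed in compiled form; this text tells all that it offers.
- The arm moves only by the tool arm_command, never from a script. Its argument "rows" is a list of rows, each an object with "fingers": the finger opening in m, from 0 to 0.0854; "offset": the shift along the world's x, y, z in m, a list of three; "twist": the turn, a rotation vector about the world's x, y, z in degrees, a list of three. A call has 1 to 12 rows; each row is the pose to reach, as a shift and turn from the pose commanded when the call began; what a row does not reach only later rows make up. A row lasts 1/12 s, in which the tool goes at most 41.7 mm and 7.16 degrees, less where a joint would pass 70% of its speed; a pose out of reach is approached as far as the arm can. A call with a gripper value outside its range is refused whole. The fingers move at their own pace and stop on an object; "grip_force" is the grip in N (left out, the last holds). Time passes only in rows, so rows that repeat a pose let the fingers close. It gives the time, the measured TCP pose, the force and the opening at its end, in the units of the state.
- arm.read_state(): the state, without advancing time (a new reading comes with each control period).
- arm.camera(name): name is "side" or "top"; returns (picture, depth): 384x512x3 uint8, blue, green, red; 384x512 float32, m along the optical axis (not along the pixel's ray), 0 where there is no reading.
- arm.camera_params(name): a dict with "K" (3x3 intrinsics, pixels), "R" (3x3) and "t" (3): a world point X has camera coordinates R X + t. Camera axes: x right, y down, z forward; pixel columns grow to the right and rows downward; lengths in m; the calibration is good to about 2 mm. A picture is of the moment at which its call begins. camera_params takes no time and is no camera call.
- arm.sign_off(): hands the job in, once; it reports no verdict.
The state is a dict: "clock": time; "joint_pos": joint angles; "joint_vel": joint speeds; "joint_efforts": joint torques, N m; "tool_pos": TCP position; "tool_rot": TCP orientation; "force": force on the tool from outside, world axes, zero at the start; "ft_torque": the same for the moment, N m; "opening": opening from 0.0 (shut) to 1.0 (fully open).
Only numpy, scipy, OpenCV 4.12 (cv2) and the standard library are available. Lean on these libraries where they do the work, as an engineer would, in place of code of your own. Each camera call takes 0.05 s, during which the arm holds its last target. There are 200 camera calls.

## Task

Start the sanding station with the fingertips, in this order: press the raised end of the big rocker on the switch box (dust extraction) fully down, push the slim round knob of the air valve fully in, then press down the lever of the sander in the bench stand and keep holding it down: the program finishes while still pressing the lever. Leave the wide mushroom head alone, do not press the knob or the lever before its turn, and pick up or shift nothing, neither the boxes nor the things lying about.

Things in the scene. Friction and masses are not known exactly. Their poses are not given: they have to be found in the camera images.
- switch_box: Loose grey switch box, 96 x 66 mm and 40 mm high (0.8 kg) on rubber feet, with a cable gland on its +y side. Origin: centre of its underside; x runs along the long side, toward the 'on' end of the rocker. It stands at any yaw.
- rocker (a joint): Angle of the grey rocker paddle (66 x 36 mm, 9 mm thick) on the switch box; it pivots at its middle, 53 mm above the table, about the box's y axis. -0.2 rad = off (its +x end stands high), +0.2 rad = on (its +x end fully down). It starts off or nearly so and stays where it is left; about 3 N at the press point moves it.
- rocker_on_end (a point): Press point on top of the rocker's 'on' end (marked by a small cross rib, standing high at the start), 25 mm from the pivot along the box's +x; moves with the paddle: about 62 mm above the table when off, 52 mm when fully on.
- valve_block: Loose aluminium valve block 80 x 62 mm, 38 mm high (0.8 kg), two brass fittings on its +y and -y sides, with the slim plunger knob standing on its centre. Origin: centre of its underside.
- plunger (a joint): How far the slim knob is pushed in (m): 0 = out, 0.014 = fully in. Starts at 0 to 0.003. Stays where it is pushed; needs about 4 N. The knob cannot be pulled further out than 0.
- plunger_top (a point): Centre of the flat top of the slim black cylindrical knob (26 mm diameter, 16 mm high, on a thin steel stem), about 75 mm above the table when out and 61 mm when fully in; the push is straight down.
- dump_block: Loose valve block just like the other (80 x 62 x 38 mm), but carrying the wide mushroom head, which must not be pressed. Origin: centre of its underside. The three boxes swap places from run to run.
- dump_top (a point): Top centre of the wide domed black mushroom head (48 mm diameter), 69 mm above the table.
- dump (a joint): How far the mushroom head is pressed (m), 0 at rest, 0.006 fully down; springs back.
- stand: Steel bench stand (plate 100 x 200 x 10 mm, fixed to the table) holding the air belt sander firmly. Its frame is that of the sander: origin on the table under the sander's body, belt toward +y, round grip and lever toward -y (roughly toward the robot). The sander is 360 mm long, its highest part about 113 mm above the table.
- sander_lever (a joint): Angle of the sander's lever, the long silver blade above the round grip, hinged at the end next to the sander head; 0 = up, 0.07 rad = fully down. Springs back when let go; at the press point about 2 N starts it and about 5 N holds it fully down.
- lever_pad (a point): Press point on top of the lever near its free end, about 76 mm from its hinge; about 107 mm above the table when up; it goes about 5 mm down when fully pressed. Moves with the lever.
- jar: Jar of screws with a red lid, 64 mm diameter, 82 mm high. Bystander; origin at its underside.
- oil: Small oil bottle, 44 mm diameter, 122 mm high. Bystander; origin at its underside.
- offcut_cube: White foam offcut 40 x 40 x 22 mm. Bystander; origin at its underside.
- offcut_long: White foam offcut 30 x 70 x 30 mm. Bystander; origin at its underside.
- felt_marker: Black felt marker, 134 mm long, 17 mm thick, lying. Bystander; origin at its underside.
- tape_roll: Roll of masking tape lying flat, 105 mm diameter, 24 mm high. Bystander; origin at its underside.

How it is judged:
By the outcome, as a careful person would: the job done as asked, in the order asked, and still so for the second after the job is handed in, while the arm keeps its last pose, push and grip.
It also fails if it takes over 45 s, if anything falls off the work surface, if the arm or the gripper's body presses on something with over 40 N, if the wrist force passes 120 N, or if a joint passes its speed limit or range.

## Working session

There is one attempt and no reset: what is moved stays moved. The work goes in short steps, Python scripts to look and compute and a tool call to move; the robot and the scene stay as the last step left them, time stands still between calls to the robot, and variables do not carry over. Pictures are saved under pics/ and viewed, about 8 in all and at most 12, crops included, and the job is handed in when it is done.

Besides the shell and the picture viewer there is one more tool, called after "Call:" by a JSON object that holds its "method" and its "body". arm_command: Moves the arm, as the interface text tells. Its arguments: {"type":"object","properties":{"rows":{"type":"array"},"grip_force":{"type":"number"}},"required":["rows"]}

```bash
mkdir -p pics; cat > h.py <<'E'
import numpy as np, cv2
from rig import arm
def cloud(name):
    im,d=arm.camera(name); p=arm.camera_params(name); K,R,t=map(np.array,(p["K"],p["R"],p["t"]))
    v,u=np.mgrid[:384,:512]
    c=np.stack([(u-K[0,2])/K[0,0]*d,(v-K[1,2])/K[1,1]*d,d],-1)
    X=(c-t.reshape(3))@R
    X[d==0]=np.nan
    return im,X
E
python3 - <<'E'
from h import *
ims=[]
for n in("top","side"):
    im,X=cloud(n); np.savez(f"{n}.npz",im=im,X=X)
    cv2.imwrite(f"pics/{n}0.png",cv2.resize(im,(800,600),interpolation=cv2.INTER_CUBIC))
    p=arm.camera_params(n); print(n,-np.array(p["R"]).T@np.array(p["t"]).ravel(),np.round(p["R"],2).tolist(),p["K"][0])
print(arm.read_state())
E
```

```text
top [0.38142467 0.02638133 1.11850761] [[-0.06, -1.0, -0.01], [-0.98, 0.06, -0.2], [0.2, -0.01, -0.98]] [384.15554668   0.         254.34612127]
side [0.42635471 0.76478266 0.66134178] [[-0.98, -0.2, 0.01], [-0.13, 0.59, -0.8], [0.16, -0.78, -0.6]] [377.91351888   0.         257.13337485]
{'clock': 0.1, 'joint_pos': array([-80.53585895,  24.93384572,   1.4304707 ,  90.1819928 ,
        -0.6628956 ,  64.97217382,  -4.30113073]), 'joint_vel': array([-0.08730045, -0.07913411, -0.06395967, -0.0665268 , -0.00480217,
       -0.0290755 ,  0.01500532]), 'joint_efforts': array([ 2.89250136e-03, -6.71757388e+01,  1.02784943e+00, -3.16901994e+01,
        1.57300942e-02,  7.20119162e-03,  1.04596660e-05]), 'tool_pos': array([0.16531083, 0.60229744, 0.23060212]), 'tool_rot': array([-173.73269496,   89.92025396,  -99.07644963]), 'force': array([0.14418912, 0.22611578, 0.28972867]), 'ft_torque': array([ 0.00941165, -0.01025289, -0.00373218]), 'opening': 1.001385063712127}
```

View pics/top0.png

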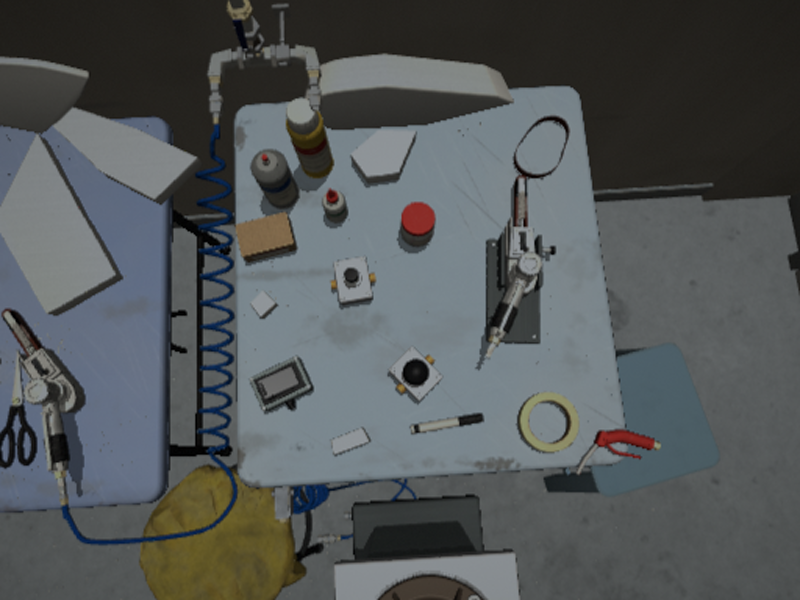

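View pics/side0.png

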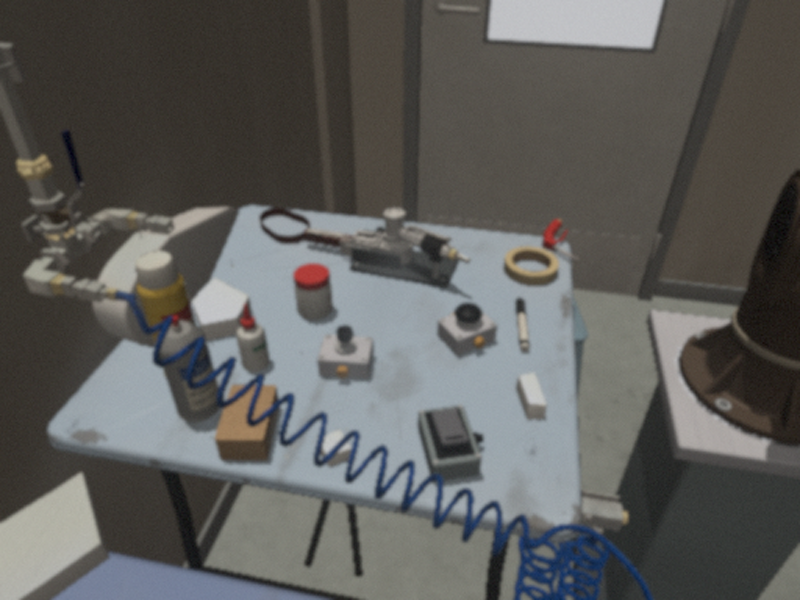

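The top picture (800x600 scale) shows the switch box at (281,384) with its gland at (291,405), the slim knob at (351,275), the mushroom at (415,372), and the sander with its grip end at (490,350). The side picture agrees. Next I measure from the depth data.

```bash
python3 - <<'E'
from h import *
T=np.load("top.npz"); S=np.load("side.npz")
im,X=T["im"],T["X"]; si,SX=S["im"],S["X"]
s=.64
def reg(X,x0,x1,y0,y1,z0,z1): return (X[...,0]>x0)&(X[...,0]<x1)&(X[...,1]>y0)&(X[...,1]<y1)&(X[...,2]>z0)&(X[...,2]<z1)
for n,(u,v) in dict(sw=(281,384),plug=(351,275),dump=(415,372),gland=(291,405),leverend=(488,355),grip=(503,322),lid=(418,217),oil=(334,202),tape=(549,393),table=(340,400)).items():
    print(n,np.round(X[int(v*s),int(u*s)],3), )
for nm,P in(("top",X),("side",SX)):
    # switch box tops
    c=X[int(384*s),int(281*s)]
    m=reg(P,c[0]-.07,c[0]+.07,c[1]-.07,c[1]+.07,.03,.09)
    q=P[m]; print(nm,"box",len(q),cv2.minAreaRect(q[:,:2].astype(np.float32)))
    k=reg(P,c[0]-.07,c[0]+.07,c[1]-.07,c[1]+.07,.046,.09); q=P[k]
    print(" rocker",len(q),cv2.minAreaRect(q[:,:2].astype(np.float32)), "plane",np.round(np.linalg.lstsq(np.c_[q[:,:2]-c[:2],np.ones(len(q))],q[:,2],rcond=None)[0],3))
    c=X[int(275*s),int(351*s)]
    for lo,hi in((.025,.045),(.064,.09)):
        q=P[reg(P,c[0]-.07,c[0]+.07,c[1]-.07,c[1]+.07,lo,hi)]
        print(nm,"valve",lo,len(q),cv2.minAreaRect(q[:,:2].astype(np.float32)),q.mean(0).round(4),np.median(q[:,2]))
    c=X[int(322*s),int(503*s)]
    q=P[reg(P,c[0]-.12,c[0]+.3,c[1]-.12,c[1]+.1,.06,.2)]
    print(nm,"sander",q.min(0),q.max(0))
    np.save(nm+"_s.npy",q)
a=cv2.resize(im[195:270,150:215],(520,600),interpolation=cv2.INTER_CUBIC)
b=cv2.resize(im[140:240,300:355],(280,600))
b=cv2.resize(im[160:240,298:351],(280,423),interpolation=cv2.INTER_CUBIC)
b=cv2.copyMakeBorder(b,0,177,0,0,cv2.BORDER_CONSTANT)
o=np.hstack([a,b]); cv2.imwrite("pics/c1.png",cv2.convertScaleAbs(o,alpha=1.6))
e=cv2.resize(si[120:200,210:310],(750,600),interpolation=cv2.INTER_CUBIC); cv2.imwrite("pics/c2.png",cv2.convertScaleAbs(e,alpha=1.5))
E
```

```text
sw [0.464 0.235 0.055]
plug [0.646 0.1   0.078]
dump [ 0.467 -0.002  0.07 ]
gland [0.426 0.222 0.025]
leverend [ 0.488 -0.131  0.077]
grip [ 0.539 -0.156  0.106]
lid [ 0.748 -0.027  0.082]
oil [0.785 0.125 0.081]
tape [ 0.419 -0.243  0.022]
table [ 0.43   0.137 -0.001]
top box 824 ((0.4633476436138153, 0.23645220696926117), (0.07320847362279892, 0.09592358022928238), 21.73002815246582)
 rocker 331 ((0.46494683623313904, 0.2399650365114212), (0.049760423600673676, 0.07129719853401184), 20.545196533203125) plane [-0.035  0.15   0.057]
top valve 0.025 536 ((0.6496690511703491, 0.09919360280036926), (0.0796666219830513, 0.08280137181282043), 6.729145050048828) [0.6469 0.0987 0.0373] 0.03786767320376046
top valve 0.064 71 ((0.6495973467826843, 0.10011884570121765), (0.024122165516018867, 0.02357620932161808), 31.094158172607422) [0.6488 0.0994 0.0736] 0.07415728741380288
top sander [ 0.48435735 -0.23578899  0.06074632] [ 0.74872016 -0.05785629  0.11705913]
side box 1224 ((0.46527743339538574, 0.23862841725349426), (0.06872086226940155, 0.09655328094959259), 21.6951961517334)
 rocker 407 ((0.46731528639793396, 0.24267177283763885), (0.039396315813064575, 0.07340933382511139), 21.531696319580078) plane [-0.076  0.119  0.057]
side valve 0.025 635 ((0.648969829082489, 0.10650277882814407), (0.08026135712862015, 0.07291501015424728), 7.625956058502197) [0.6465 0.1106 0.037 ] 0.03804494408651498
side valve 0.064 88 ((0.6492036581039429, 0.10211349278688431), (0.0219744760543108, 0.023857425898313522), 14.966805458068848) [0.6486 0.104  0.0728] 0.07440342324150484
side sander [ 0.48434443 -0.23612236  0.06018245] [ 0.74479919 -0.0571269   0.11552647]
```

View pics/c1.png

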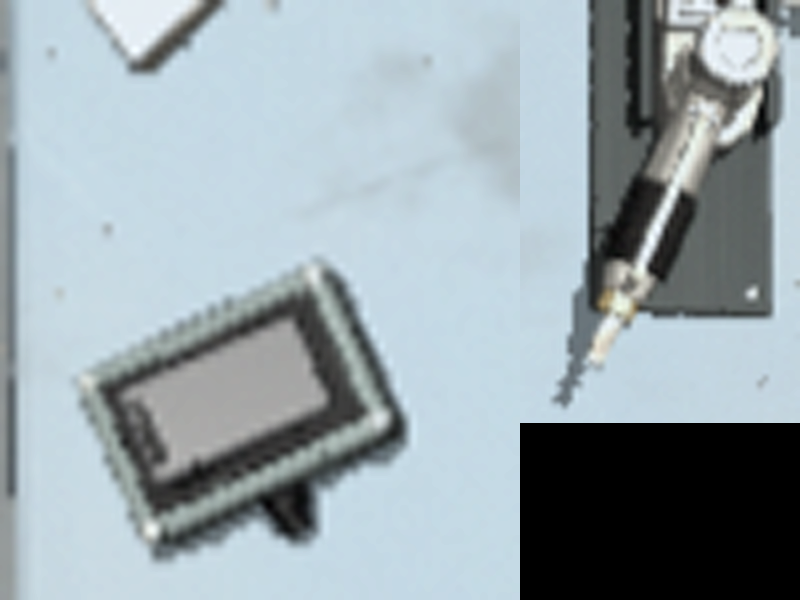

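View pics/c2.png

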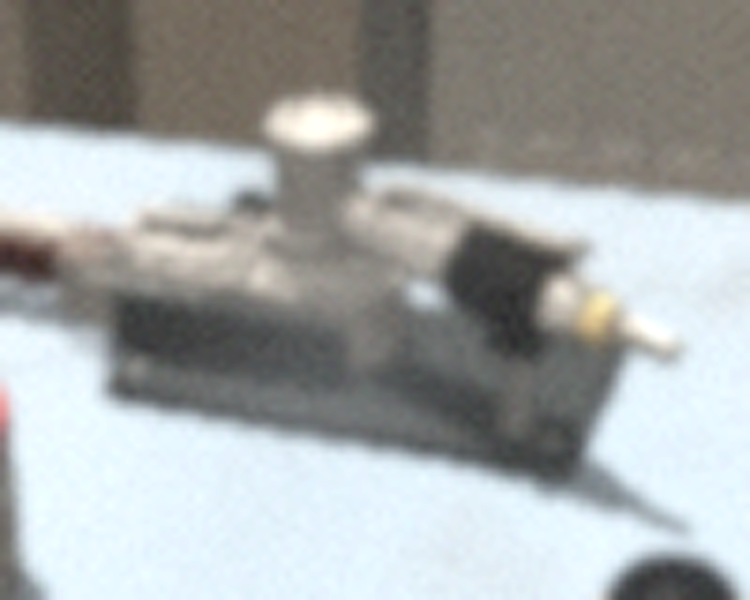

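```bash
python3 - <<'E'
from h import *
T=np.load("top.npz"); S=np.load("side.npz")
im,X=T["im"],T["X"]; si,SX=S["im"],S["X"]
from scipy.spatial.transform import Rotation as Ro
R=Ro.from_euler("xyz",arm.read_state()["tool_rot"],degrees=True).as_matrix(); print(R.round(2))
for nm,im_,P in(("top",im,X),("side",si,SX)):
    h=cv2.cvtColor(im_,cv2.COLOR_BGR2HSV)
    m=(h[...,0]>105)&(h[...,0]<120)&(h[...,1]>140)
    q=P[m]; q=q[np.isfinite(q[:,0])&(q[:,0]>.1)&(q[:,0]<.9)]
    print(nm,"hose",len(q),np.percentile(q,[1,50,99],axis=0).round(3).tolist())
    # highest obstacle along path
    for y in np.arange(.2,.75,.1):
        k=(P[...,1]>y)&(P[...,1]<y+.1)&(P[...,0]>.1)&(P[...,0]<.65)
        if k.any(): print(round(y,1),np.percentile(P[k][:,2],99.5).round(3),P[k][:,2].max().round(3))
    # blade ridge: per 8mm slice along sander direction in x
    for x in np.arange(.49,.61,.008):
        k=(P[...,0]>x)&(P[...,0]<x+.008)&(P[...,1]>-.24)&(P[...,1]<-.09)&(P[...,2]>.06)
        q=P[k]
        if len(q):
            q=q[np.argsort(-q[:,2])]; t=q[q[:,2]>q[0,2]-.004]
            print(nm,"%.3f"%x,len(q),t.mean(0).round(4),len(t), "ymid",q[:,1].min().round(3),q[:,1].max().round(3))
# bright blade pixels -> ray at z .107
p=arm.camera_params("top");K,Rc,t=map(np.array,(p["K"],p["R"],p["t"]));C=-Rc.T@t.ravel()
def ray(u,v,z,p):
    K,Rc,t=map(np.array,(p["K"],p["R"],p["t"]));C=-Rc.T@t.ravel();d=Rc.T@np.linalg.inv(K)@[u,v,1];return C+d*(z-C[2])/d[2]
for x,y in((640,255),(715,100),(680,175)): print("top ray",ray(298+(x-520)/5.28-.4,160+y/5.28-.4,.107,p).round(4))
q=arm.camera_params("side")
for x,y in((580,245),(390,195)): print("side ray",ray(210+x/7.5-.4,120+y/7.5-.4,.107,q).round(4))
E
```

```text
[[-0.   -0.96  0.26]
 [-0.    0.26  0.96]
 [-1.   -0.   -0.  ]]
top hose 1949 [[0.18, 0.031, -0.734], [0.494, 0.326, 0.073], [0.849, 0.592, 0.249]]
0.2 0.063 0.067
0.3 0.147 0.151
0.4 0.046 0.054
0.5 0.076 0.081
0.6 0.105 0.107
0.7 0.035 0.039
top 0.490 10 [ 0.4936 -0.1342  0.0823] 8 ymid -0.139 -0.128
top 0.498 14 [ 0.5013 -0.1375  0.0823] 11 ymid -0.146 -0.132
top 0.506 22 [ 0.5112 -0.1452  0.0849] 10 ymid -0.155 -0.137
top 0.514 29 [ 0.5209 -0.1519  0.1047] 1 ymid -0.164 -0.136
top 0.522 35 [ 0.5255 -0.1515  0.11  ] 3 ymid -0.17 -0.14
top 0.530 39 [ 0.5325 -0.1554  0.1067] 2 ymid -0.176 -0.14
top 0.538 43 [ 0.542  -0.1602  0.1047] 9 ymid -0.179 -0.141
top 0.546 40 [ 0.5498 -0.1645  0.1034] 7 ymid -0.183 -0.145
top 0.554 41 [ 0.5581 -0.1693  0.1028] 7 ymid -0.187 -0.149
top 0.562 38 [ 0.5653 -0.1727  0.1034] 4 ymid -0.191 -0.155
top 0.570 37 [ 0.5743 -0.1779  0.1016] 8 ymid -0.194 -0.158
top 0.578 35 [ 0.5804 -0.1807  0.1023] 3 ymid -0.198 -0.165
top 0.586 33 [ 0.5899 -0.1859  0.1011] 5 ymid -0.202 -0.172
top 0.594 28 [ 0.598  -0.1913  0.0992] 6 ymid -0.206 -0.175
top 0.602 33 [ 0.
[... 564 characters left out ...]
16 -0.1587  0.1045] 5 ymid -0.167 -0.139
side 0.546 44 [ 0.55   -0.1638  0.1022] 8 ymid -0.169 -0.144
side 0.554 37 [ 0.558  -0.168   0.1023] 5 ymid -0.173 -0.149
side 0.562 39 [ 0.5662 -0.1717  0.1018] 7 ymid -0.178 -0.153
side 0.570 30 [ 0.5744 -0.1736  0.1041] 3 ymid -0.187 -0.155
side 0.578 33 [ 0.582  -0.1806  0.1008] 6 ymid -0.191 -0.162
side 0.586 31 [ 0.5901 -0.1865  0.1004] 5 ymid -0.195 -0.171
side 0.594 26 [ 0.598  -0.1898  0.098 ] 6 ymid -0.196 -0.174
side 0.602 27 [ 0.6056 -0.193   0.0981] 3 ymid -0.196 -0.177
top ray [ 0.5342 -0.1537  0.107 ]
top ray [ 0.6118 -0.1999  0.107 ]
top ray [ 0.5739 -0.178   0.107 ]
side ray [ 0.5254 -0.1476  0.107 ]
side ray [ 0.6022 -0.1687  0.107 ]
```

Call:
{"method": "arm_command", "body": {"grip_force": 40, "rows": [{"fingers":0,"offset":[0.012,-0.014,0],"twist":[0,0,0]},{"fingers":0,"offset":[0.036,-0.042,0],"twist":[0,0,0]},{"fingers":0,"offset":[0.063,-0.074,0],"twist":[0,0,0]},{"fingers":0,"offset":[0.09,-0.105,0],"twist":[0,0,0]},{"fingers":0,"offset":[0.117,-0.137,0],"twist":[0,0,0]},{"fingers":0,"offset":[0.144,-0.168,0],"twist":[0,0,0]},{"fingers":0,"offset":[0.171,-0.2,0],"twist":[0,0,0]},{"fingers":0,"offset":[0.198,-0.231,0],"twist":[0,0,0]},{"fingers":0,"offset":[0.225,-0.263,0],"twist":[0,0,0]},{"fingers":0,"offset":[0.252,-0.295,0],"twist":[0,0,0]},{"fingers":0,"offset":[0.274,-0.32,0],"twist":[0,0,0]},{"fingers":0,"offset":[0.289,-0.338,0],"twist":[0,0,0]}]}}

```text
clock: 1.1
tool_pos: [0.4565, 0.261, 0.2312]
tool_rot: [-139.2, 89.9, -64.7]
force: [0.2, 0.5, 0.5]
opening: -0.001
```

Call:
{"method": "arm_command", "body": {"rows": [{"fingers":0,"offset":[0,0,-0.02],"twist":[0,0,0]},{"fingers":0,"offset":[0,0,-0.05],"twist":[0,0,0]},{"fingers":0,"offset":[0,0,-0.08],"twist":[0,0,0]},{"fingers":0,"offset":[0,0,-0.11],"twist":[0,0,0]},{"fingers":0,"offset":[0,0,-0.135],"twist":[0,0,0]},{"fingers":0,"offset":[0,0,-0.148],"twist":[0,0,0]},{"fingers":0,"offset":[0,0,-0.15],"twist":[0,0,0]},{"fingers":0,"offset":[0,0,-0.15],"twist":[0,0,0]}]}}

```text
clock: 1.77
tool_pos: [0.4538, 0.2643, 0.0806]
tool_rot: [143.1, 89.9, -142.2]
force: [1.7, 0.9, 0.4]
opening: 0.0
```

```bash
python3 - <<'E'
from h import *
im,X=cloud("side"); a=cv2.resize(im[220:340,230:330],(500,600),interpolation=cv2.INTER_CUBIC)
cv2.imwrite("pics/c3.png",cv2.convertScaleAbs(a,alpha=1.5))
E
```

```text
(no output)
```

View pics/c3.png

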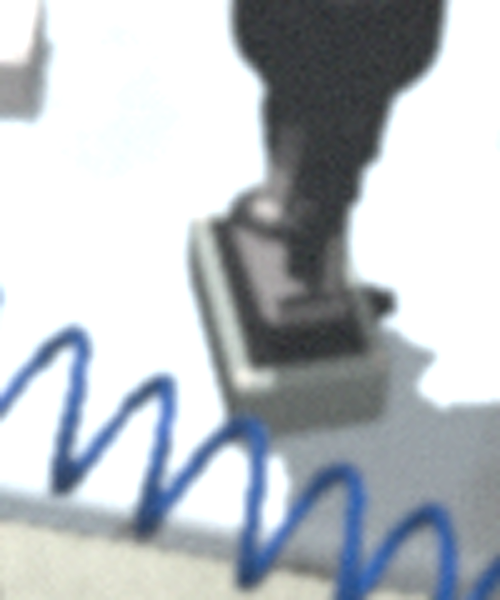

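The fingertip hangs over the rib end of the rocker, at about (310,280) in the crop. I press now.

Call:
{"method": "arm_command", "body": {"rows": [{"fingers":0,"offset":[0,0,-0.008],"twist":[0,0,0]},{"fingers":0,"offset":[0,0,-0.014],"twist":[0,0,0]},{"fingers":0,"offset":[0,0,-0.018],"twist":[0,0,0]},{"fingers":0,"offset":[0,0,-0.021],"twist":[0,0,0]},{"fingers":0,"offset":[0,0,-0.024],"twist":[0,0,0]},{"fingers":0,"offset":[0,0,-0.026],"twist":[0,0,0]},{"fingers":0,"offset":[0,0,-0.026],"twist":[0,0,0]}]}}

```text
clock: 2.4
tool_pos: [0.4544, 0.2653, 0.0552]
tool_rot: [-3.8, 90.0, 70.9]
force: [-0.4, 1.4, 0.9]
opening: 0.004
```

Call:
{"method": "arm_command", "body": {"rows": [{"fingers":0,"offset":[0,0,-0.002],"twist":[0,0,0]},{"fingers":0,"offset":[0,0,-0.003],"twist":[0,0,0]},{"fingers":0,"offset":[0,0,-0.004],"twist":[0,0,0]},{"fingers":0,"offset":[0,0,-0.004],"twist":[0,0,0]}]}}

```text
clock: 2.73
tool_pos: [0.4546, 0.2654, 0.0523]
tool_rot: [-12.8, 89.9, 61.9]
force: [-4.5, 2.6, 15.3]
opening: 0.0
```

Call:
{"method": "arm_command", "body": {"rows": [{"fingers":0,"offset":[0,0,-0.001],"twist":[0,0,0]},{"fingers":0,"offset":[0,0,-0.001],"twist":[0,0,0]},{"fingers":0,"offset":[0,0,0.01],"twist":[0,0,0]},{"fingers":0,"offset":[0,0,0.035],"twist":[0,0,0]},{"fingers":0,"offset":[0.02,-0.02,0.07],"twist":[0,0,0]},{"fingers":0,"offset":[0.044,-0.04,0.09],"twist":[0,0,0]},{"fingers":0,"offset":[0.07,-0.06,0.1],"twist":[0,0,0]},{"fingers":0,"offset":[0.1,-0.085,0.1],"twist":[0,0,0]},{"fingers":0,"offset":[0.13,-0.11,0.1],"twist":[0,0,0]},{"fingers":0,"offset":[0.16,-0.135,0.1],"twist":[0,0,0]},{"fingers":0,"offset":[0.185,-0.155,0.1],"twist":[0,0,0]},{"fingers":0,"offset":[0.194,-0.163,0.1],"twist":[0,0,0]}]}}

```text
clock: 3.73
tool_pos: [0.6515, 0.0953, 0.1511]
tool_rot: [-141.7, 89.8, -67.4]
force: [-0.4, -1.0, -0.3]
opening: -0.004
```

```bash
python3 - <<'E'
from h import *
print({k:np.round(v,4) for k,v in arm.read_state().items() if k in("tool_pos","force","clock")})
for n in("side","top"):
    im,P=cloud(n)
    k=lambda a,b:(np.abs(P[...,0]-.4645)<.07)&(np.abs(P[...,1]-.2375)<.07)&(P[...,2]>a)&(P[...,2]<b)
    q=P[k(.03,.09)]; r=cv2.minAreaRect(q[:,:2].astype(np.float32)); print(n,r)
    d=(P[...,:2]-[.4645,.238])@np.array([-.37,.929]); e=(P[...,:2]-[.4645,.238])@np.array([.929,.37])
    for lo in(-30,-20,-10,0,10,20):
        m=(d>lo/1e3)&(d<(lo+10)/1e3)&(abs(e)<.012); print(lo,np.nanmedian(P[m][:,2]).round(4),end="; ")
    print()
E
```

```text
{'clock': np.float64(3.7333), 'tool_pos': array([0.6515, 0.0953, 0.1511]), 'force': array([-0.4268, -1.0482, -0.2625])}
side ((0.4628041386604309, 0.23843519389629364), (0.07369036227464676, 0.09667544066905975), 21.69492530822754)
-30 0.0626; -20 0.0609; -10 0.0588; 0 0.0572; 10 0.0547; 20 0.0531; 
top ((0.4549759328365326, 0.2663033604621887), (0.06706918030977249, 0.038243431597948074), 15.130595207214355)
-30 nan; -20 nan; -10 nan; 0 nan; 10 0.0547; 20 0.0529;
  return np.nanmean(a, axis, out=out, keepdims=keepdims)
```

The rocker now slopes the other way: -0.19 rad with the on end at 53 mm, which is fully on. The box has not shifted. Next is the knob.

Call:
{"method": "arm_command", "body": {"rows": [{"fingers":0,"offset":[0,0,-0.01],"twist":[0,0,0]},{"fingers":0,"offset":[0,0,-0.025],"twist":[0,0,0]},{"fingers":0,"offset":[0,0,-0.045],"twist":[0,0,0]},{"fingers":0,"offset":[0,0,-0.06],"twist":[0,0,0]},{"fingers":0,"offset":[0,0,-0.065],"twist":[0,0,0]},{"fingers":0,"offset":[0,0,-0.065],"twist":[0,0,0]}]}}

```text
clock: 4.33
tool_pos: [0.6461, 0.1031, 0.0844]
tool_rot: [108.3, 89.8, -177.0]
force: [-0.1, -0.4, 0.2]
opening: 0.001
```

```bash
python3 - <<'E'
from h import *
s=arm.read_state();print(s["tool_pos"],s["force"])
im,X=cloud("side"); a=cv2.resize(im[150:260,170:270],(500,550),interpolation=cv2.INTER_CUBIC)
cv2.imwrite("pics/c4.png",cv2.convertScaleAbs(a,alpha=1.5))
E
```

```text
[0.6460829  0.10306062 0.08441611] [-0.14462939 -0.36363835  0.22060653]
```

View pics/c4.png

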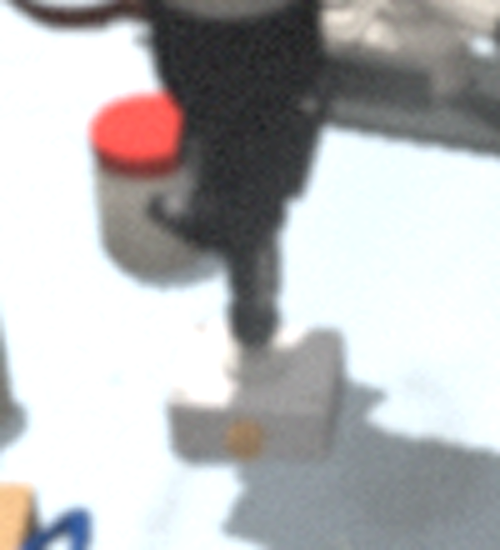

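The tip is centred over the knob, at (255,320) in the crop, so I push.

Call:
{"method": "arm_command", "body": {"rows": [{"fingers":0,"offset":[0.002,-0.001,-0.003],"twist":[0,0,0]},{"fingers":0,"offset":[0.002,-0.001,-0.008],"twist":[0,0,0]},{"fingers":0,"offset":[0.002,-0.001,-0.012],"twist":[0,0,0]},{"fingers":0,"offset":[0.002,-0.001,-0.016],"twist":[0,0,0]},{"fingers":0,"offset":[0.002,-0.001,-0.02],"twist":[0,0,0]},{"fingers":0,"offset":[0.002,-0.001,-0.023],"twist":[0,0,0]},{"fingers":0,"offset":[0.002,-0.001,-0.025],"twist":[0,0,0]},{"fingers":0,"offset":[0.002,-0.001,-0.025],"twist":[0,0,0]}]}}

```text
clock: 5.05
tool_pos: [0.6507, 0.1008, 0.0612]
tool_rot: [-58.4, 90.0, 16.3]
force: [1.6, 0.2, 2.5]
opening: -0.001
```

Call:
{"method": "arm_command", "body": {"rows": [{"fingers":0,"offset":[0,0,-0.002],"twist":[0,0,0]},{"fingers":0,"offset":[0,0,-0.003],"twist":[0,0,0]},{"fingers":0,"offset":[0,0,-0.003],"twist":[0,0,0]}]}}

```text
clock: 5.3
tool_pos: [0.651, 0.1008, 0.0609]
tool_rot: [-45.1, 89.9, 29.5]
force: [-5.7, -0.5, 24.9]
opening: 0.003
```

The knob bottomed out at 61 mm with 25 N. I lift off and go over the lever.

Call:
{"method": "arm_command", "body": {"rows": [{"fingers":0,"offset":[0,0,0.01],"twist":[0,0,0]},{"fingers":0,"offset":[0,0,0.035],"twist":[0,0,0]},{"fingers":0,"offset":[0,0,0.07],"twist":[0,0,0]},{"fingers":0,"offset":[0,0,0.1],"twist":[0,0,0]},{"fingers":0,"offset":[-0.01,-0.02,0.115],"twist":[0,0,0]},{"fingers":0,"offset":[-0.025,-0.053,0.12],"twist":[0,0,0]},{"fingers":0,"offset":[-0.042,-0.09,0.12],"twist":[0,0,0]},{"fingers":0,"offset":[-0.06,-0.127,0.12],"twist":[0,0,0]},{"fingers":0,"offset":[-0.077,-0.164,0.12],"twist":[0,0,0]},{"fingers":0,"offset":[-0.094,-0.2,0.12],"twist":[0,0,0]},{"fingers":0,"offset":[-0.11,-0.235,0.12],"twist":[0,0,0]},{"fingers":0,"offset":[-0.12,-0.255,0.12],"twist":[0,0,0]}]}}

```text
clock: 6.3
tool_pos: [0.5274, -0.1588, 0.1782]
tool_rot: [143.8, 89.9, -141.8]
force: [0.5, -0.2, 0.4]
opening: 0.0
```

Call:
{"method": "arm_command", "body": {"rows": [{"fingers":0,"offset":[0,0,0],"twist":[0,0,0]},{"fingers":0,"offset":[0,0,-0.01],"twist":[0,0,0]},{"fingers":0,"offset":[0,0,-0.03],"twist":[0,0,0]},{"fingers":0,"offset":[0,0,-0.045],"twist":[0,0,0]},{"fingers":0,"offset":[0,0,-0.05],"twist":[0,0,0]},{"fingers":0,"offset":[0,0,-0.05],"twist":[0,0,0]},{"fingers":0,"offset":[0,0,-0.05],"twist":[0,0,0]}]}}

```text
clock: 6.88
tool_pos: [0.5306, -0.1533, 0.1281]
tool_rot: [78.7, 90.0, 153.4]
force: [-0.1, -0.2, 0.4]
opening: 0.002
```

```bash
python3 - <<'E'
from h import *
s=arm.read_state();print(s["tool_pos"],s["force"])
im,P=cloud("side"); np.savez("side2.npz",im=im,X=P); a=cv2.resize(im[115:190,220:320],(800,600),interpolation=cv2.INTER_CUBIC)
cv2.imwrite("pics/c5.png",cv2.convertScaleAbs(a,alpha=1.5))
for lo,hi in((.025,.045),(.05,.09)):
    q=P[(np.abs(P[...,0]-.649)<.05)&(np.abs(P[...,1]-.1)<.05)&(P[...,2]>lo)&(P[...,2]<hi)]
    print("valve",lo,len(q),cv2.minAreaRect(q[:,:2].astype(np.float32)),np.percentile(q[:,2],[50,90]))
E
```

```text
[ 0.53063476 -0.15334149  0.12807191] [-0.11505397 -0.16956592  0.37244808]
valve 0.025 592 ((0.6483105421066284, 0.10719762742519379), (0.08056892454624176, 0.07323142886161804), 9.1500825881958) [0.03813703 0.04053833]
valve 0.05 92 ((0.6494391560554504, 0.1002427488565445), (0.02440262958407402, 0.024416426196694374), 10.147523880004883) [0.06031053 0.06228596]
```

View pics/c5.png

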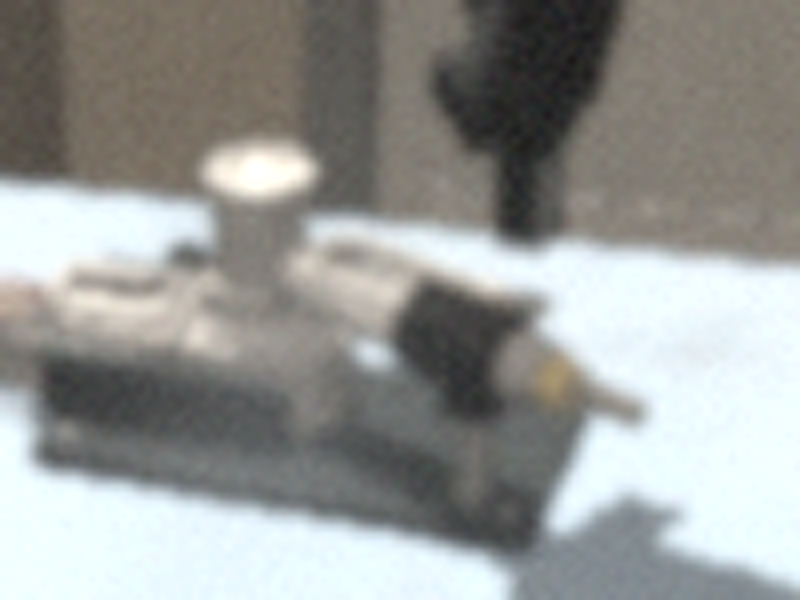

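The knob top is at 60 mm, so it is fully in. The tip at (525,240) sits above the lever's free end at (545,300), and I press down gently.

Call:
{"method": "arm_command", "body": {"rows": [{"fingers":0,"offset":[0,-0.001,-0.008],"twist":[0,0,0]},{"fingers":0,"offset":[0,-0.001,-0.015],"twist":[0,0,0]},{"fingers":0,"offset":[0,-0.001,-0.019],"twist":[0,0,0]},{"fingers":0,"offset":[0,-0.001,-0.022],"twist":[0,0,0]},{"fingers":0,"offset":[0,-0.001,-0.025],"twist":[0,0,0]},{"fingers":0,"offset":[0,-0.001,-0.026],"twist":[0,0,0]},{"fingers":0,"offset":[0,-0.001,-0.026],"twist":[0,0,0]}]}}

```text
clock: 7.52
tool_pos: [0.5299, -0.1551, 0.1021]
tool_rot: [80.8, 89.9, 155.5]
force: [-3.3, 2.0, 4.1]
opening: -0.002
```

Call:
{"method": "arm_command", "body": {"rows": [{"fingers":0,"offset":[0,0,-0.001],"twist":[0,0,0]},{"fingers":0,"offset":[0,0,-0.002],"twist":[0,0,0]},{"fingers":0,"offset":[0,0,-0.002],"twist":[0,0,0]},{"fingers":0,"offset":[0,0,-0.002],"twist":[0,0,0]}]}}

```text
clock: 7.85
tool_pos: [0.5303, -0.1551, 0.1011]
tool_rot: [4.2, 90.0, 78.8]
force: [-5.2, 2.3, 12.0]
opening: 0.001
```

Call:
{"method": "arm_command", "body": {"rows": [{"fingers":0,"offset":[0,0,-0.001],"twist":[0,0,0]},{"fingers":0,"offset":[0,0,-0.001],"twist":[0,0,0]},{"fingers":0,"offset":[0,0,-0.001],"twist":[0,0,0]},{"fingers":0,"offset":[0,0,-0.001],"twist":[0,0,0]}]}}

```text
clock: 8.18
tool_pos: [0.5302, -0.1551, 0.1006]
tool_rot: [-14.5, 90.0, 60.1]
force: [-7.9, 2.3, 18.7]
opening: 0.003
```

```bash
python3 - <<'E'
from h import *
im,P=cloud("side"); a=cv2.resize(im,(800,600),interpolation=cv2.INTER_CUBIC)
cv2.imwrite("pics/c6.png",cv2.convertScaleAbs(a,alpha=1.2))
d=(P[...,:2]-[.4645,.238])@np.array([-.37,.929]); e=(P[...,:2]-[.4645,.238])@np.array([.929,.37])
print([np.nanmedian(P[(d>l/1e3)&(d<(l+10)/1e3)&(abs(e)<.012)][:,2]).round(4) for l in(-30,-20,-10,0,10,20)])
s=arm.read_state();print(s["tool_pos"],s["force"],s["clock"])
E
```

```text
[np.float64(0.0629), np.float64(0.0609), np.float64(0.0587), np.float64(0.0568), np.float64(0.055), np.float64(0.0532)]
[ 0.53025905 -0.15510124  0.10065828] [-8.28113761  3.28607518 19.1589464 ] 8.2333
```

View pics/c6.png

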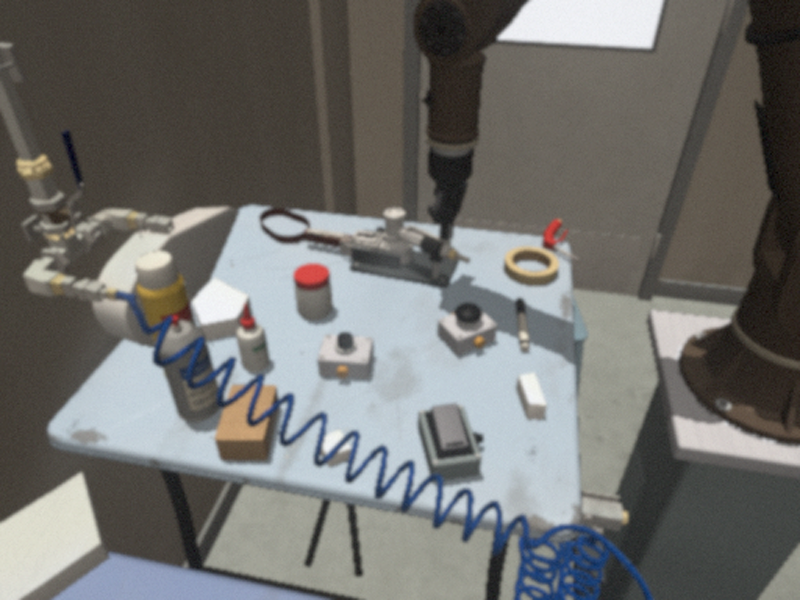

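The picture shows the tip on the lever at (443,240). The rocker is on, the knob is in, and everything else is where it was. The lever is against its stop at 19 N.

```bash
python3 -c "
from rig import arm; print(arm.sign_off()); print(arm.read_state()['force'])"
```

```text
the job is handed in; nothing more can be done
None
the job is handed in; nothing more can be done
```

I pressed the rocker on, pushed the slim knob in, then pressed the sander lever and kept holding it, in that order. I handed the job in at about 8.2 s on the clock with the arm still pressing.

- **Rocker:** its measured slope is about -0.19 to -0.2, with the on end about 53 mm above the table. It met a 15 N stop when pressed. It read the same in the last check after the other two presses.
- **Knob:** its top is at about 60 mm, and it bottomed out at 25 N, so it is fully in.
- **Lever:** the tip is at 100.6 mm, about 6 mm below the stated 107 mm rest height. It pressed with about 19 N against what feels like a hard stop, where about 5 N holds the lever down. I judged this from height and force, since the lever angle can't be read directly.
- **Everything else:** I never touched the mushroom head. The last picture shows nothing visibly moved, and the measured positions of the switch box and valve block stayed within about 2 mm.

No check failed. While pressing there was a sideways force of up to about 8 N. The final force read after handing in was refused, so the last force reading is from just before.

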